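Gauge the bar magnet with the ratchet micrometer

TASK

Lay the long bar magnet on the thickness gauge's rail and slide it gently, one end first, between the guide cheeks until that end is fully home against the brass stop. Let go of it, then screw the spindle down onto it by turning only the red ratchet cap clockwise until the cap slips on its clutch, and stop once it has slipped an eighth of a turn or a little more, never beyond a quarter turn. Leave the magnet held in the gauge and the things round about undisturbed.

Things in the scene. Friction and masses are not known exactly. Their poses are not given: they have to be found in the camera images.
- gauge: Grey bench thickness gauge, fixed to the table. Origin: on the spindle axis at table level; x points to the column behind the spindle, y along the work rail away from the stop, z up. Base plate 12 mm thick, x -35..75, y -33..157 mm.
- rail: Steel work rail standing on the gauge's base plate, part of the gauge, 9 mm wide, 156 mm long, 14 mm high, under the spindle axis; origin at its underside centre, [0, 66, 12] mm in the gauge's frame, so its top is 26 mm above the table. It carries the magnet and feels what the spindle presses: about 40 N when the clutch slips; over 70 N is too much.
- mouth (a point): Mouth of the guide channel, on top of the rail at [0, 36, 26] mm in the gauge's frame, axes as the gauge's. Two dark cheeks, tops 34 mm above the table, leave a gap 17 mm wide centred on the rail from y = -12 to 16 mm; from there to y = 37 mm they flare to about 34 mm.
- boss (a point): Centre of the top of the round boss (radius 19 mm, z 73..97 mm) on the spindle axis, held by an arm from the column (x 39..73, y -22..22, top z 95 mm in the gauge's frame). The graduated aluminium thimble (radius 16.5 mm) stands right above it, z 98..123 mm. The steel spindle (10 mm) comes out below; its tip starts 3.5 to 7.5 mm above the top of a magnet on the rail and sinks 2.5 mm per rad of the thimble.
- stop: Brass end stop of the rail, part of the gauge, 30 x 8 x 24 mm, standing across the end of the channel on the base plate; origin at its underside centre, z = 12 mm; its working face is at y = -12 mm in the gauge's frame. Over 20 N on it is too hard a push.
- seat (a point): Where the magnet's origin (centre of its underside) lies when it is home: on top of the rail at [0, 63, 26] mm in the gauge's frame, axes as the gauge's. The magnet may lie either way round.
- magnet: Round-looking bar magnet, half red and half dark, 13 x 150 x 13 mm (collides as a square bar), about 85 g, lying on the table; origin at the centre of its underside, its length along its own y.
- cap_top (a point): Centre of the top of the red ratchet cap, 166 mm above the table, fixed on the spindle axis. The knurled cap is a cylinder of 28 mm diameter with a white line down its side and on its top reaching 40 mm down from here (z 126..166 mm); it turns in place without rising or sinking. Grip only the cap, above z = 126 mm: turning the aluminium thimble below it bypasses the clutch and crushes the magnet.
- ratchet (a joint): Angle (rad) by which the red cap has slipped on the thimble, growing clockwise seen from above, 0 at the start. The cap carries the thimble with it (0.06 Nm) until the torque reaches 0.16 Nm; then the clutch slips at that steady torque and the thimble stands still. Both stay where they are left. Before that 1.5 to 3 rad of turning are needed, different each time and not measured.
- eraser: Blue and white eraser, 21 x 50 x 12 mm, loose; origin at its underside. Leave alone.
- black_tape: Roll of black tape, 55 mm across, 19 mm high, lying loose; origin at its underside. Leave alone.
- film_pot: Black film pot with grey lid, 34 mm across, 50 mm high, standing loose; origin at its underside. Leave alone.
Things that resemble listed ones, but are neither listed nor needed, are in the scene too. Several things have the shape of the gauge; the one meant has the colours described above.

How it is judged (in metres and radians):
On the way, in this order (a step that is already met when the one before it is completed fails the run):
1. the magnet lies on the rail with its end home against the brass stop, let go of (y of magnet in the frame of seat between -0.0015 and 0.0015 m and x of magnet in the frame of seat between -0.004 and 0.004 m and z of magnet in the frame of seat between -0.002 and 0.002 m and angle between the y axis of magnet and the y axis of gauge, either way round below 0.06 rad and contact force between the fingers and magnet below 0.1 N), for 0.2 s.
2. the spindle presses on the magnet and the cap has slipped at least an eighth of a turn (y of magnet in the frame of seat between -0.0015 and 0.0015 m and x of magnet in the frame of seat between -0.004 and 0.004 m and z of magnet in the frame of seat between -0.002 and 0.002 m and angle between the y axis of magnet and the y axis of gauge, either way round below 0.06 rad and contact force between rail and magnet above 8 N and value of joint ratchet above 0.7 rad), for 0.2 s.
At the end, for the whole second after the job is handed in: The magnet lies at rest on the rail, within 1.5 mm of home against the stop lengthwise, 4 mm sideways, 2 mm in height and 0.06 rad in line with the rail; the spindle presses it on the rail with more than 8 N; the cap has slipped between an eighth and a quarter turn in all (0.7 to 1.7 rad) (all of step 2 and value of joint ratchet below 1.7 rad and linear speed of magnet below 0.01 m/s and velocity of joint ratchet below 0.05 rad/s); the robot touches nothing.
It fails at once if the magnet is pushed against the stop with more than 20 N (contact force between magnet and stop above 20 N).
It fails at once if the magnet is pressed on the rail with more than 70 N (clutch bypassed) (contact force between rail and magnet above 70 N).
It fails at once if the cap slips more than a quarter turn (value of joint ratchet above 1.7 rad).
It fails at once if the eraser, the tape or the film pot is moved more than 15 mm (distance of any of eraser, black_tape, film_pot from where it was at the start of the episode above 0.015 m).
It also fails if it takes over 70 s, if anything falls off the work surface, if the arm or the gripper's body presses on something with over 40 N, if the wrist force passes 120 N, or if a joint passes its speed limit or range.

ROBOT

A 7-joint arm with a two-finger parallel gripper is mounted at the origin on the work surface; the furniture and walls round the work are solid. World frame = base frame: x ahead of the robot, y to its left, z up, the work surface at z = 0. Lengths are in m, angles in degrees, forces in N, time in s.
With the tool pointing down it reaches from about 0.425 to 1.025 m from the base axis. Payload 9.4 kg.
Tool frame: the origin (TCP) lies between the finger pads; the fingertips stand 11 mm ahead of it and the grasp point (between the pads) lies 8 mm behind it; z points along the fingers, y is the line along which they close (so a half turn about z gives the same grasp; the last joint's range is limited). The gripper opens to 93 mm and grips with 3 to 60 N. Pads are 15 mm wide; open, the fingers measure 128 mm over their backs; the gripper's body (75 mm by 188 mm) begins 65 mm behind the grasp point.
Start: joints at [69.746, 34.337, -0.143, 91.639, 0.103, 54.024, -4.572], TCP at [0.198, -0.697, 0.23] pointing down, gripper open.
Joint ranges: [-147.43, 147.43], [-19.82, 112.94], [-74.19, 73.91], [6.32, 146.72], [-59.91, 239.91], [6.04, 106.73], [-150.56, 150.56]. Speed limits (degrees/s): [127.2, 127.2, 172.46, 172.46, 180, 180, 180].

INTERFACE

Orientations are given as a 3x3 rotation matrix whose columns are the frame's x, y, z axes.
In Python, from cell import r gives the robot as it stands.
- The arm moves only by the shell command python3 -m inch 'ROWS' [OPENING] [FORCE]. ROWS is a JSON object of lists of equal length, an entry for each row: "translation": the shift along the tool's x, y, z in m, a list of three; "angular": the turn, a rotation vector about the tool's x, y, z in degrees, a list of three. A call has 1 to 5 rows; each row is the pose to reach, as a shift and turn from the pose commanded when the call began, along the tool's axes at that moment; what a row does not reach only later rows make up. A row lasts 1/10 s, in which the tool goes at most 50 mm and 8.59 degrees, less where a joint would pass 70% of its speed; a pose out of reach is approached as far as the arm can. A call with a gripper value outside its range is refused whole. OPENING is the closure, from 0 (fully open) to 1 (shut), set as the call begins (- or left out, the last holds). The fingers move at their own pace and stop on an object; FORCE is the grip in N (left out, the last holds). Time passes only in rows, so rows that repeat a pose let the fingers close. It gives the time, the measured TCP pose, the force, the opening and the grip force at its end, in the units of the state.
- r.observe(): the state, without advancing time (a new reading comes with each control period).
- r.capture(name): name is "scene" or "top" or "wrist"; returns the picture (420x560x3 uint8, red, green, blue); there is no depth.
- r.camera_params(name): a dict with "fovy" (degrees; the focal length in pixels is half the picture's height over the tangent of half this angle, whatever the lens; pixels are square), "cx", "cy" (the principal point, pixels), "dist_coeffs" ([k1, k2, p1, p2, k3] as OpenCV has them; the pictures are not rectified), "cam_to_world" (4x4, takes a point from camera to world coordinates); the wrist camera has in their place "tool_from_camera" (4x4, takes a point from camera to tool coordinates, whose origin is the TCP and whose axes are the flange's). Camera axes: x right, y down, z forward; pixel columns grow to the right and rows downward; lengths in m; the calibration is good to about 2 mm. A picture is of the moment at which its call begins: read the wrist's pose just before it. camera_params takes no time and is no camera call.
- r.hand_in(): hands the job in; it is judged then, once.
The state is a dict: "clock": time; "joint_pos": joint angles; "qvel": joint speeds; "tau": joint torques, N m; "ee_pos": TCP position; "tool_rot": TCP orientation; "wrist_force": force on the tool from outside, world axes, zero at the start; "moment": the same for the moment, N m; "grip_width": finger opening in m; "finger_force": force on a finger pad.
Only numpy, scipy, OpenCV 4.12 (cv2) and the standard library are available. Lean on these libraries where they do the work, as an engineer would, in place of code of your own. Each camera call takes 0.05 s, during which the arm holds its last target. There are 200 camera calls.

## Working session

There is one attempt and no reset: what is moved stays moved. The work goes in short steps, Python scripts to look and compute and a shell command to move; the robot and the scene stay as the last step left them, time stands still between calls to the robot, and variables do not carry over. Pictures are saved under pics/ and viewed, at most 10 in all, crops included, and the job is handed in when it is done.

```bash
ls; mkdir -p pics; python3 - <<'E'
from cell import r
import cv2, numpy as np
for n in ["scene","top"]:
    im=r.capture(n); cv2.imwrite(f"pics/{n}0.png",cv2.resize(im[:,:,::-1],(800,600)))
    p=r.camera_params(n); print(n,p["fovy"],p["cx"],p["cy"],p["dist_coeffs"]); print(np.round(p["cam_to_world"],4).tolist())
p=r.camera_params("wrist");print(p)
o=r.observe();print(o)
E
```

```text
pics
scene 56.334129380410246 277.64053669588395 203.8622425158426 [0.00324891 0.         0.         0.         0.        ]
[[-0.7906, -0.3243, 0.5195, -0.0198], [-0.612, 0.3898, -0.6881, 0.7578], [0.0206, -0.8619, -0.5067, 0.6526], [0.0, 0.0, 0.0, 1.0]]
top 54.277109377250376 280.18230820824914 209.4738642022902 [-0.01398462  0.          0.          0.          0.        ]
[[-0.0108, -0.9996, 0.0255, 0.4978], [-0.9998, 0.0104, -0.0154, 0.0303], [0.0151, -0.0257, -0.9996, 1.0259], [0.0, 0.0, 0.0, 1.0]]
{'fovy': 65.79565700676824, 'cx': 277.0727357202746, 'cy': 208.2576424385327, 'dist_coeffs': array([-0.04814397,  0.        ,  0.        ,  0.        ,  0.        ]), 'tool_from_camera': array([[-1.17205125e-03, -9.67859843e-01, -2.51487477e-01,
         6.78828358e-02],
       [ 9.99999267e-01, -1.21096693e-03, -1.64116563e-08,
        -3.85245973e-04],
       [-3.04527133e-04, -2.51487292e-01,  9.67860552e-01,
        -1.54606446e-01],
       [ 0.00000000e+00,  0.00000000e+00,  0.00000000e+00,
         1.00000000e+00]])}
{'clock': 0.1, 'joint_pos': array([69.74484427, 34.37955967, -0.1463136 , 91.67601161,  0.10274931,
       54.02401098, -4.57267788]), 'qvel': array([-0.04786255, -0.24416422, -0.05523593, -0.11094063,  0.12193789,
       -0.03812197,  0.06601497]), 'tau': array([ 5.43764792e-03, -7.66560173e+01,  1.50266021e+00, -2.52936137e+01,
       -5.22055943e-02,  1.35630448e-02,  7.96615723e-05]), 'ee_pos': array([ 0.1980211 , -0.69699489,  0.22885297]), 'tool_rot': array([[ 9.61914620e-01,  2.73349633e-01, -4.91519139e-04],
       [ 2.73350049e-01, -9.61913754e-01,  1.29668603e-03],
       [-1.18350370e-04, -1.38165803e-03, -9.99999039e-01]]), 'wrist_force': array([-0.25882261,  0.79756675, -1.01198769]), 'moment': array([-0.02002111,  0.00965547, -0.01690854]), 'finger_force': 0.0, 'grip_width': 0.09301552873286174}
```

View pics/scene0.png

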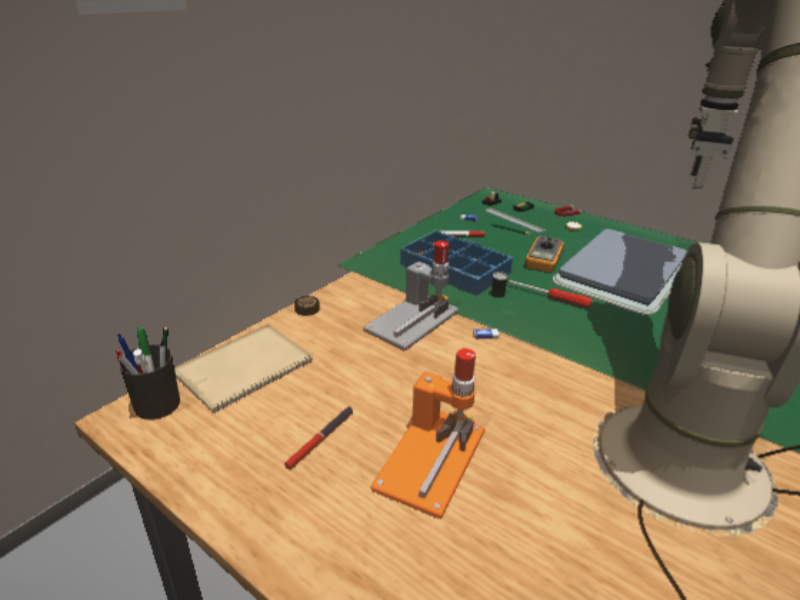

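View pics/top0.png

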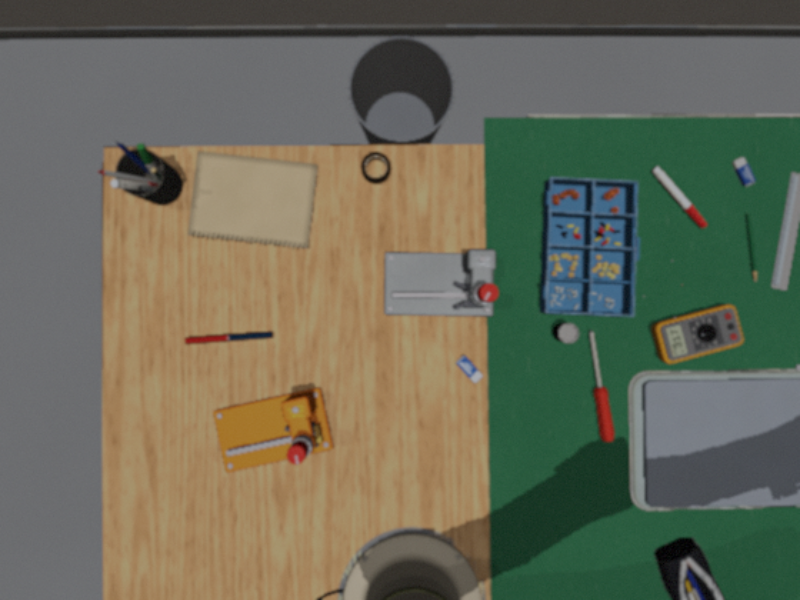

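The scene view shows the grey gauge in the middle, an orange decoy at the front, and the red/dark magnet on the wood. In the top view (800-px scale) the magnet is at about (228,338), the grey gauge's cap at (487,292), and its plate spans x 385–494, y 252–316. The rail points left, which is about world +y.

```bash
cat > h.py <<'E'
from cell import r
import cv2, numpy as np
np.set_printoptions(precision=4,suppress=True)
def cam(n):
    p=r.camera_params(n); f=210/np.tan(np.radians(p["fovy"]/2))
    K=np.array([[f,0,p["cx"]],[0,f,p["cy"]],[0,0,1]])
    if n=="wrist":
        o=r.observe(); T=np.eye(4);T[:3,:3]=o["tool_rot"];T[:3,3]=o["ee_pos"]; M=T@p["tool_from_camera"]
    else: M=p["cam_to_world"]
    return K,np.array(p["dist_coeffs"]),np.array(M)
def cast(c,px,z):
    K,d,M=c
    u=cv2.undistortPoints(np.array(px,float).reshape(-1,1,2),K,d)[:,0]
    v=np.c_[u,np.ones(len(u))]@M[:3,:3].T
    return M[:3,3]+v*((z-M[2,3])/v[:,2])[:,None]
def proj(c,P):
    K,d,M=c; R=M[:3,:3].T
    return cv2.projectPoints(np.array(P,float).reshape(-1,1,3),cv2.Rodrigues(R)[0],-R@M[:3,3],K,d)[0][:,0]
def big(m,roi=None):
    m=m.astype(np.uint8)
    if roi: q=np.zeros_like(m);x0,y0,x1,y1=roi;q[y0:y1,x0:x1]=1;m=m*q
    return max(cv2.findContours(m,cv2.RETR_EXTERNAL,cv2.CHAIN_APPROX_NONE)[0],key=cv2.contourArea)[:,0].astype(float)
def long(c,px,z):
    "centre, long-axis ends from min-area rectangle of points cast on plane z"
    P=cast(c,px,z)[:,:2].astype(np.float32); b=cv2.boxPoints(cv2.minAreaRect(P))
    e=[b[1]-b[0],b[2]-b[1]]; i=int(np.linalg.norm(e[1])>np.linalg.norm(e[0]))
    return b.mean(0),np.degrees(np.arctan2(e[i][1],e[i][0])),sorted(np.linalg.norm(v) for v in e),b
E
python3 - <<'E'
from h import *
c=cam("top"); im=r.capture("top").astype(int); R,G,B=im[...,0],im[...,1],im[...,2]
hsv=cv2.cvtColor(im.astype(np.uint8),cv2.COLOR_RGB2HSV)
m=((R-G>60)&(R-B>50)&(hsv[...,0]<9)|(hsv[...,0]>170)&(R-G>50))
wood=(R-B>40)&(hsv[...,0]>9)
mg=(~wood)
p=big(mg,(122,222,200,250)); print("magnet",*long(c,p,.0065))
# red part alone
q=big(m,(122,222,200,250)); print("red",q.mean(0),*long(c,q,.0065)[:3])
q=big(m,(325,190,360,220)); print("cap",q.mean(0),cast(c,[q.mean(0)],.166))
g=(abs(R-B)<25)&(R>60)
q=big(~wood,(262,170,346,226)); print("plate",long(c,q,.012))
print(c[2][:3,3])
# black tape, eraser, pot
for n,pp in (("tape",(263,116)),("eraser",(329,258)),("pot",(397,233))): print(n,cast(c,[pp],.01))
E
```

```text
magnet [0.4617 0.313 ] -86.80669 [np.float32(0.011529586), np.float32(0.14891815)] [[0.4518 0.3871]
 [0.4601 0.2384]
 [0.4716 0.239 ]
 [0.4633 0.3877]]
red [144.     237.0333] [0.4591 0.3526] -86.22006 [np.float32(0.009680528), np.float32(0.06969527)]
cap [341.4348 204.7826] [[ 0.5283 -0.1121  0.166 ]]
plate (array([ 0.5533, -0.0522], dtype=float32), np.float32(89.13837), [np.float32(0.13684534), np.float32(0.18901227)], array([[ 0.4834, -0.1457],
       [ 0.6203, -0.1477],
       [ 0.6231,  0.0413],
       [ 0.4863,  0.0433]], dtype=float32))
[0.4978 0.0303 1.0259]
tape [[0.7575 0.055  0.01  ]]
eraser [[ 0.4022 -0.1051  0.01  ]]
pot [[ 0.4621 -0.2757  0.01  ]]
```

```bash
A='python3 -m inch'
python3 -m inch '{"translation":[[0,0,-0.02],[0,0,-0.04],[0,0,-0.06],[0,0,-0.08],[0,0,-0.1]],"angular":[[0,0,-8],[0,0,-16],[0,0,-24],[0,0,-32],[0,0,-40]]}' 0
python3 -m inch '{"translation":[[0,0,0],[0,0,0],[0,0,0],[0,0,0],[0,0,0]],"angular":[[0,0,-8],[0,0,-16],[0,0,-24],[0,0,-32],[0,0,-34.1]]}'
```

```text
clock: 0.65
ee_pos: [0.1979, -0.6972, 0.3301]
tool_rot: [[0.557, 0.831, -0.0], [0.831, -0.557, 0.001], [0.0, -0.001, -1.0]]
wrist_force: [0.6, -0.4, -0.2]
grip_width: 0.093
finger_force: 0.0
clock: 1.15
ee_pos: [0.1978, -0.6973, 0.3292]
tool_rot: [[-0.004, 1.0, -0.0], [1.0, 0.004, 0.001], [0.001, -0.0, -1.0]]
wrist_force: [-0.4, 1.0, 0.9]
grip_width: 0.0928
finger_force: 0.0
```

```bash
python3 -m inch '{"translation":[[0.03,0.03,0],[0.065,0.065,0],[0.1,0.1,0],[0.135,0.135,0],[0.17,0.17,0]],"angular":[[0,0,0],[0,0,0],[0,0,0],[0,0,0],[0,0,0]]}' |head -2
python3 -m inch '{"translation":[[0.035,0.035,0],[0.07,0.07,0],[0.105,0.105,0],[0.14,0.14,0],[0.177,0.175,0]],"angular":[[0,0,0],[0,0,0],[0,0,0],[0,0,0],[0,0,0]]}' |head -2
python3 -m inch '{"translation":[[0.045,0,0],[0.09,0,0],[0.135,0,0],[0.18,0,0],[0.225,0,0]],"angular":[[0,0,0],[0,0,0],[0,0,0],[0,0,0],[0,0,0]]}'|head -2
python3 -m inch '{"translation":[[0.045,0,0],[0.085,0,0],[0.105,0,0],[0.105,0,0],[0.105,0,0]],"angular":[[0,0,0],[0,0,0],[0,0,0],[0,0,0],[0,0,0]]}'
python3 - <<'E'
from h import *
c=cam("wrist"); print(c[2]); im=r.capture("wrist"); cv2.imwrite("pics/w1.png",im[:,:,::-1])
print(proj(c,[[.526,-.113,.166],[.526,-.113,.097]]))
E
```

```text
clock: 1.65
ee_pos: [0.3692, -0.526, 0.3294]
clock: 2.15
ee_pos: [0.5437, -0.3499, 0.3295]
clock: 2.65
ee_pos: [0.5424, -0.1246, 0.3295]
clock: 3.15
ee_pos: [0.5429, -0.0217, 0.3295]
tool_rot: [[0.0, 1.0, -0.0], [1.0, -0.0, -0.0], [-0.0, -0.0, -1.0]]
wrist_force: [-0.3, -0.5, 0.1]
grip_width: 0.0931
finger_force: 0.0
[[ 1.     -0.0012 -0.0006  0.5413]
 [-0.0013 -0.9677 -0.2523  0.0478]
 [-0.0002  0.2523 -0.9677  0.484 ]
 [ 0.      0.      0.      1.    ]]
[[263.0934 278.3478]
 [265.3383 253.5524]]
```

View pics/w1.png

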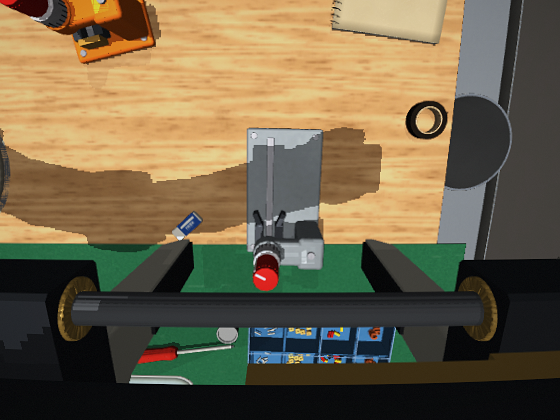

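The wrist view shows the grey gauge upright in the picture. Its plate's far edge is at row ~129, with sides at columns ~248 and ~322, the rail along column ~270, and the red cap top at about (265,279). I'll measure edges from this.

```bash
python3 - <<'E'
from h import *
c=cam("wrist"); im=r.capture("wrist"); hsv=cv2.cvtColor(im,cv2.COLOR_RGB2HSV); S=hsv[...,1].astype(int); V=hsv[...,2].astype(int)
L=[];Rr=[];ra=[]
for y in range(136,232,4):
    g=np.where(S[y,230:345]<70)[0]+230
    # longest run
    runs=np.split(g,np.where(np.diff(g)>2)[0]+1); k=max(runs,key=len); L.append((k[0]-.5,y)); Rr.append((k[-1]+.5,y))
for y in range(142,206,4):
    row=V[y,256:285]; gx=np.diff(row); ra.append((256+gx.argmax()+.5,256+gx.argmin()+.5,y))
L=cast(c,L,.012);Rr=cast(c,Rr,.012)
fit=lambda P:np.polyfit(P[:,1],P[:,0],1)
print("L",L[::4,:2].tolist(),fit(L));print("R",Rr[::4,:2].tolist(),fit(Rr))
ra=np.array(ra);print(ra[::3])
P=cast(c,np.c_[(ra[:,0]+ra[:,1])/2,ra[:,2]],.026); w=cast(c,ra[:,[1,2]],.026)-cast(c,ra[:,[0,2]],.026)
print("rail",P[::3,:2],np.median(w[:,0]),fit(P))
top=[(x,np.where(S[100:150,x]<70)[0][0]+100-.5) for x in range(255,318,6)]; T=cast(c,top,.012);print("far edge",T[:,:2],np.polyfit(T[:,0],T[:,1],1))
red=(im[...,0]>190)&(im[...,1]<60)&(im[...,2]<60); q=big(red,(240,255,295,300)); print(q.min(0),q.max(0)); (cx,cy),rad=cv2.minEnclosingCircle(q.astype(np.float32)); print(cx,cy,rad,cast(c,[[cx,cy]],.166))
E
```

```text
L [[0.4976948695259126, 0.030312025486618138], [0.4971328565859866, 0.007715629385695061], [0.49654760574362494, -0.015388543956386877], [0.4959379643589586, -0.03903495760530039], [0.49530266287446084, -0.06326032218900302], [0.49464030352149346, -0.08810389725127071]] [0.026  0.4969]
R [[0.6059274013310756, 0.030054221854913663], [0.6051579110336663, 0.007446335142990611], [0.6043854910476232, -0.01566788011029792], [0.6036093571581608, -0.03932291025044822], [0.6028287314180123, -0.0635554757211415], [0.603557982282515, -0.08840948003184704]] [0.0215 0.605 ]
[[274.5 273.5 142. ]
 [267.5 265.5 154. ]
 [267.5 272.5 166. ]
 [273.5 272.5 178. ]
 [273.5 272.5 190. ]
 [265.5 272.5 202. ]]
rail [[ 0.5369  0.0225]
 [ 0.5264  0.006 ]
 [ 0.5311 -0.0108]
 [ 0.5353 -0.0279]
 [ 0.5352 -0.0453]
 [ 0.5293 -0.0631]] -0.0014052924447229276 [-0.0366  0.5316]
far edge [[0.51   0.0434]
 [0.5185 0.0434]
 [0.527  0.042 ]
 [0.5355 0.042 ]
 [0.544  0.0419]
 [0.5525 0.0419]
 [0.561  0.0419]
 [0.5695 0.0419]
 [0.5779 0.0419]
 [0.5865 0.0405]
 [0.595  0.0405]] [-0.0289  0.0579]
[254. 268.] [277. 289.]
265.2826232910156 278.5 11.813097953796387 [[ 0.5282 -0.114   0.166 ]]
```

```bash
python3 -m inch '{"translation":[[0.04,-0.01,0],[0.085,-0.02,0],[0.13,-0.03,0.01],[0.175,-0.04,0.03],[0.21,-0.05,0.05]],"angular":[[0,0,0],[0,0,0],[0,0,0],[0,0,0],[0,0,0]]}' |head -2
python3 -m inch '{"translation":[[0.03,-0.01,0.02],[0.06,-0.02,0.045],[0.09,-0.033,0.07],[0.11,-0.033,0.09],[0.11,-0.033,0.09]],"angular":[[0,0,0],[0,0,-1],[0,0,-2],[0,0,-3.2],[0,0,-3.2]]}'
python3 -m inch '{"translation":[[0,0,0],[0,0,0]],"angular":[[0,0,0],[0,0,0]]}' | head -2
python3 - <<'E'
from h import *
c=cam("wrist"); im=r.capture("wrist"); cv2.imwrite("pics/w2.png",im[:,:,::-1])
b=np.array([[.4518,.3871,.0065],[.4601,.2384,.0065],[.4716,.239,.0065],[.4633,.3877,.0065]]);q=proj(c,b);print(q)
hsv=cv2.cvtColor(im,cv2.COLOR_RGB2HSV).astype(int);H,S,V=hsv[...,0],hsv[...,1],hsv[...,2]
red=((H<6)|(H>170))&(S>120)&(V>60)
dark=(V<110)
x0,y0=np.maximum(q.min(0).astype(int)-25,0);x1,y1=q.max(0).astype(int)+25
p=big(red,(x0,y0,x1,y1));print("red",p.min(0),p.max(0),*long(c,p,.0065)[:3])
p=big(red|dark,(x0,y0,x1,y1));print("all",p.min(0),p.max(0),*long(c,p,.0065))
E
```

```text
clock: 3.75
ee_pos: [0.4933, 0.1898, 0.2793]
clock: 4.25
ee_pos: [0.4594, 0.2998, 0.1872]
tool_rot: [[-0.057, 0.998, -0.003], [0.998, 0.057, -0.001], [-0.001, -0.003, -1.0]]
wrist_force: [0.7, -0.1, 0.4]
grip_width: 0.0932
finger_force: 0.0
clock: 4.45
ee_pos: [0.4612, 0.2972, 0.1902]
[[273.7704 102.5904]
 [274.7145 243.2016]
 [285.1028 243.1885]
 [285.3173 102.5827]]
red [272. 104.] [284. 177.] [0.4583 0.3492] -86.23352 [np.float32(0.011981974), np.float32(0.07372944)]
all [272. 104.] [295. 246.] [0.4658 0.3109] -87.27996 [np.float32(0.02419778), np.float32(0.15091756)] [[0.4501 0.3857]
 [0.4573 0.235 ]
 [0.4814 0.2361]
 [0.4743 0.3868]]
```

View pics/w2.png

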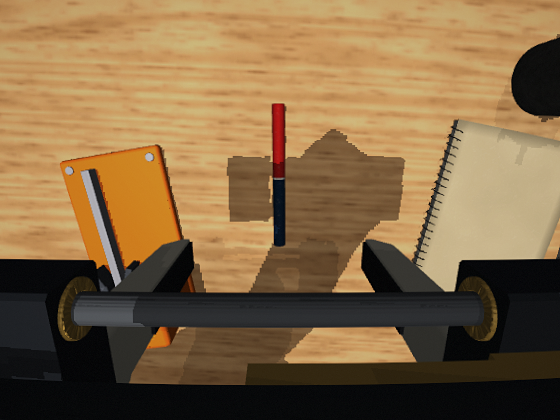

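The close view shows the magnet's red half at columns 272–284, rows 104–177, and nothing stands near the grasp. I'll grip the middle of the red half.

```bash
python3 -m inch '{"translation":[[0.02,0,0.035],[0.04,0,0.075],[0.051,0,0.115],[0.051,0,0.15],[0.051,0,0.165]],"angular":[[0,0,0],[0,0,0],[0,0,-0.4],[0,0,-0.4],[0,0,-0.4]]}' 0
python3 -m inch '{"translation":[[0,0,0.006],[0,0,0.012],[0,0,0.012]],"angular":[[0,0,0],[0,0,0],[0,0,0]]}' 
python3 -m inch '{"translation":[[0,0,0],[0,0,0],[0,0,0],[0,0,0],[0,0,0]],"angular":[[0,0,0],[0,0,0],[0,0,0],[0,0,0],[0,0,0]]}' 1 30
```

```text
clock: 5.0
ee_pos: [0.4574, 0.3483, 0.0225]
tool_rot: [[-0.061, 0.998, -0.001], [0.998, 0.061, -0.002], [-0.002, -0.001, -1.0]]
wrist_force: [0.4, -0.2, 0.9]
grip_width: 0.093
finger_force: 0.0
clock: 5.3
ee_pos: [0.458, 0.3494, 0.0131]
tool_rot: [[-0.061, 0.998, 0.001], [0.998, 0.061, 0.0], [0.0, 0.001, -1.0]]
wrist_force: [-0.1, -0.4, 0.3]
grip_width: 0.093
finger_force: 0.0
clock: 5.8
ee_pos: [0.4574, 0.3497, 0.0128]
tool_rot: [[-0.062, 0.998, 0.0], [0.998, 0.062, 0.0], [0.0, 0.0, -1.0]]
wrist_force: [-0.4, -0.6, 0.8]
grip_width: 0.0579
finger_force: 0.0
```

```bash
python3 -m inch '{"translation":[[0,0,0],[0,0,0],[0,0,0],[0,0,0],[0,0,0]],"angular":[[0,0,0],[0,0,0],[0,0,0],[0,0,0],[0,0,0]]}' |tail -2
python3 -m inch '{"translation":[[0,0,0],[0,0,0],[0,0,0],[0,0,0],[0,0,0]],"angular":[[0,0,0],[0,0,0],[0,0,0],[0,0,0],[0,0,0]]}' |tail -2
python3 -m inch '{"translation":[[0,0,-0.005],[0,0,-0.02],[0,0,-0.04],[0,0,-0.06],[0,0,-0.08]],"angular":[[0,0,0],[0,0,0],[0,0,1.5],[0,0,3.5],[0,0,4.95]]}'
python3 -m inch '{"translation":[[0,0,0],[0,0,0]],"angular":[[0,0,0],[0,0,0]]}'
python3 - <<'E'
from h import *
c=cam("wrist"); im=r.capture("wrist"); cv2.imwrite("pics/w3.png",im[:,:,::-1])
E
```

```text
grip_width: 0.0175
finger_force: 0.1
grip_width: 0.0126
finger_force: 29.9
clock: 7.3
ee_pos: [0.4571, 0.3495, 0.0936]
tool_rot: [[0.026, 1.0, -0.0], [1.0, -0.026, -0.0], [-0.0, -0.0, -1.0]]
wrist_force: [0.1, 0.2, -0.7]
grip_width: 0.0127
finger_force: 29.9
clock: 7.5
ee_pos: [0.4575, 0.3495, 0.0928]
tool_rot: [[0.024, 1.0, 0.001], [1.0, -0.024, 0.0], [0.0, 0.001, -1.0]]
wrist_force: [0.5, -0.1, -1.4]
grip_width: 0.0125
finger_force: 29.9
```

View pics/w3.png

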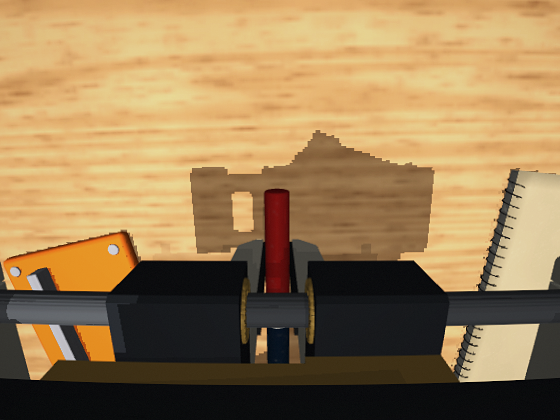

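The magnet is gripped at its red half, pointing straight ahead with its end at about (277,190). Next I'll move over the outer rail.

```bash
python3 -m inch '{"translation":[[-0.03,0.01,0],[-0.07,0.02,0],[-0.11,0.03,0],[-0.15,0.041,0],[-0.19,0.052,0]],"angular":[[0,0,0],[0,0,0],[0,0,0],[0,0,0],[0,0,0]]}' |head -2
python3 -m inch '{"translation":[[-0.04,0.01,0],[-0.08,0.02,0],[-0.105,0.027,0],[-0.117,0.03,0],[-0.117,0.03,0]],"angular":[[0,0,0],[0,0,0],[0,0,0],[0,0,0],[0,0,0]]}' |head -2
python3 -m inch '{"translation":[[0,0,0],[0,0,0.01],[0,0,0.025],[0,0,0.037],[0,0,0.037]],"angular":[[0,0,0],[0,0,0],[0,0,0],[0,0,0],[0,0,0]]}'
python3 - <<'E'
from h import *
O=np.array([.5283,-.1142]);a=np.radians(-1.38);gx=np.array([np.cos(a),np.sin(a)]);gy=np.array([-gx[1],gx[0]])
o=r.observe();d=o["ee_pos"][:2]-O;print("gauge",d@gx,d@gy,o["ee_pos"][2])
ims=[cv2.resize(r.capture("scene")[150:260,240:350][:,:,::-1],(400,400),interpolation=cv2.INTER_CUBIC),cv2.resize(r.capture("top")[160:260,240:340][:,:,::-1],(400,400),interpolation=cv2.INTER_CUBIC)]
cv2.imwrite("pics/s4.png",np.hstack(ims))
E
```

```text
clock: 8.05
ee_pos: [0.5043, 0.1568, 0.0915]
clock: 8.55
ee_pos: [0.5316, 0.0393, 0.0917]
clock: 9.05
ee_pos: [0.5308, 0.0419, 0.0539]
tool_rot: [[0.022, 1.0, -0.003], [1.0, -0.022, -0.0], [-0.0, -0.003, -1.0]]
wrist_force: [0.4, -0.3, -0.9]
grip_width: 0.0126
finger_force: 29.9
gauge -0.0012924928924539685 0.15614653134296697 0.05387924014850404
```

View pics/s4.png

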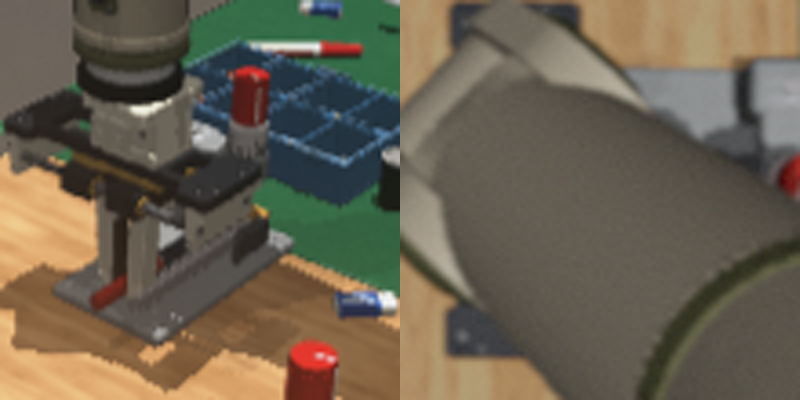

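```bash
python3 -m inch '{"translation":[[0,0.0005,0.006],[0,0.0005,0.012],[0,0.0005,0.015],[0,0.0005,0.0165],[0,0.0005,0.0165]],"angular":[[0,0,0],[0,0,0],[0,0,0],[0,0,0],[0,0,0]]}'
python3 -m inch '{"translation":[[0,0,0],[0,0,0],[0,0,0]],"angular":[[0,0,0],[0,0,0],[0,0,0]]}' | sed -n '2p;4p'
python3 -m inch '{"translation":[[-0.004,0,0],[-0.008,0,0],[-0.012,0,0],[-0.016,0,0],[-0.02,0,0]],"angular":[[0,0,0],[0,0,0],[0,0,0],[0,0,0],[0,0,0]]}'| sed -n '2p;4p'
```

```text
clock: 9.65
ee_pos: [0.5323, 0.0407, 0.0389]
tool_rot: [[0.024, 1.0, -0.0], [1.0, -0.024, -0.0], [-0.0, -0.0, -1.0]]
wrist_force: [-0.7, 0.1, -0.8]
grip_width: 0.0125
finger_force: 29.9
ee_pos: [0.5324, 0.0407, 0.0392]
wrist_force: [-0.5, 0.4, -0.7]
ee_pos: [0.5319, 0.0202, 0.0391]
wrist_force: [0.8, 0.3, -1.4]
```

```bash
for i in 1; do
python3 -m inch '{"translation":[[-0.002,0,0],[-0.004,0,0],[-0.006,0,0],[-0.008,0,0],[-0.01,0,0]],"angular":[[0,0,0],[0,0,0],[0,0,0],[0,0,0],[0,0,0]]}'| sed -n '2p;4p'
done
python3 -m inch '{"translation":[[-0.002,0,0],[-0.004,0,0],[-0.006,0,0],[-0.008,0,0],[-0.01,0,0]],"angular":[[0,0,0],[0,0,0],[0,0,0],[0,0,0],[0,0,0]]}'| sed -n '2p;4p'
python3 -m inch '{"translation":[[-0.002,0,0],[-0.004,0,0],[-0.006,0,0],[-0.008,0,0],[-0.01,0,0]],"angular":[[0,0,0],[0,0,0],[0,0,0],[0,0,0],[0,0,0]]}'| sed -n '2p;4p'
```

```text
ee_pos: [0.5317, 0.0107, 0.0391]
wrist_force: [-1.0, 0.3, -0.9]
ee_pos: [0.5314, 0.0006, 0.0391]
wrist_force: [-0.6, 0.6, -1.2]
ee_pos: [0.5311, -0.0094, 0.0391]
wrist_force: [-0.5, 0.2, -1.4]
```

```bash
python3 -m inch '{"translation":[[0,0,0],[0,0,0],[-0.0005,0,0],[-0.001,0,0],[-0.0015,0,0]],"angular":[[0,0,0],[0,0,0],[0,0,0],[0,0,0],[0,0,0]]}' 1 7| sed -n '2p;4,6p'
python3 -m inch '{"translation":[[-0.0005,0,0],[-0.001,0,0],[-0.0015,0,0]],"angular":[[0,0,0],[0,0,0],[0,0,0]]}'| sed -n '2p;4p'
python3 -m inch '{"translation":[[-0.0004,0,0],[-0.0008,0,0]],"angular":[[0,0,0],[0,0,0]]}'| sed -n '2p;4p'
python3 -m inch '{"translation":[[-0.0004,0,0],[-0.0008,0,0]],"angular":[[0,0,0],[0,0,0]]}'| sed -n '2p;4p'
```

```text
ee_pos: [0.5312, -0.0107, 0.0391]
wrist_force: [-0.2, 0.6, -1.0]
grip_width: 0.0127
finger_force: 7.0
ee_pos: [0.5311, -0.0123, 0.0391]
wrist_force: [-0.2, 0.5, -1.1]
ee_pos: [0.5311, -0.0131, 0.0391]
wrist_force: [-1.1, -0.3, -1.3]
ee_pos: [0.5311, -0.0134, 0.0391]
wrist_force: [-0.7, 3.3, -0.4]
```

```bash
python3 -m inch '{"translation":[[-0.0003,0,0],[-0.0005,0,0]],"angular":[[0,0,0],[0,0,0]]}'| sed -n '2p;4p'
python3 -m inch '{"translation":[[-0.0003,0,0],[-0.0005,0,0]],"angular":[[0,0,0],[0,0,0]]}'| sed -n '2p;4p'
```

```text
ee_pos: [0.5312, -0.0135, 0.0392]
wrist_force: [-0.0, 4.5, -0.4]
ee_pos: [0.5313, -0.0135, 0.0392]
wrist_force: [-0.4, 6.0, -0.7]
```

```bash
python3 -m inch '{"translation":[[0.0004,0,0.0002],[0.0008,0,0.0004],[0.0012,0,0.0004]],"angular":[[0,0,0],[0,0,0],[0,0,0]]}'| sed -n '2p;4p'
python3 -m inch '{"translation":[[0,0,0],[0,0,0],[0,0,0],[0,0,0],[0,0,0]],"angular":[[0,0,0],[0,0,0],[0,0,0],[0,0,0],[0,0,0]]}' 0.4 | sed -n '2p;4,6p'
python3 -m inch '{"translation":[[0,0,0],[0,0,0],[0.005,0,-0.01],[0.02,0,-0.03],[0.04,0,-0.06]],"angular":[[0,0,0],[0,0,0],[0,0,0],[0,0,0],[0,0,0]]}' | sed -n '2p;4,6p'
python3 -m inch '{"translation":[[0.02,0,-0.03],[0.04,0,-0.06],[0.05,0,-0.1],[0.05,0,-0.14],[0.05,0,-0.165]],"angular":[[0,0,0],[0,0,0],[0,0,0],[0,0,0],[0,0,0]]}' | sed -n '2p;4,6p'
python3 - <<'E'
from h import *
c=cam("wrist"); im=r.capture("wrist"); cv2.imwrite("pics/w5.png",im[:,:,::-1]); print(c[2][:3,3])
O=np.array([.5283,-.1142]);a=np.radians(-1.38);gx=np.array([np.cos(a),np.sin(a)]);gy=np.array([-gx[1],gx[0]])
P=[[*(O+u*gx+v*gy),z] for u,v,z in ((0,138,.039),(0,37,.039),(0,138,.0325),(0,0,.166))]; print(proj(c,P))
E
```

```text
ee_pos: [0.5311, -0.0134, 0.0387]
wrist_force: [0.5, 4.0, 0.2]
ee_pos: [0.531, -0.0139, 0.0387]
wrist_force: [-0.7, 0.1, -0.2]
grip_width: 0.0482
finger_force: 0.0
ee_pos: [0.5311, 0.0264, 0.0989]
wrist_force: [-0.5, 0.4, -0.5]
grip_width: 0.056
finger_force: 0.0
ee_pos: [0.5333, 0.0779, 0.2673]
wrist_force: [0.5, -0.1, -0.7]
grip_width: 0.0561
finger_force: 0.0
[0.5328 0.1471 0.422 ]
[[276.8829 546.5496]
 [276.9087 493.7818]
 [276.8831 546.2515]
 [278.0131 400.355 ]]
```

View pics/w5.png

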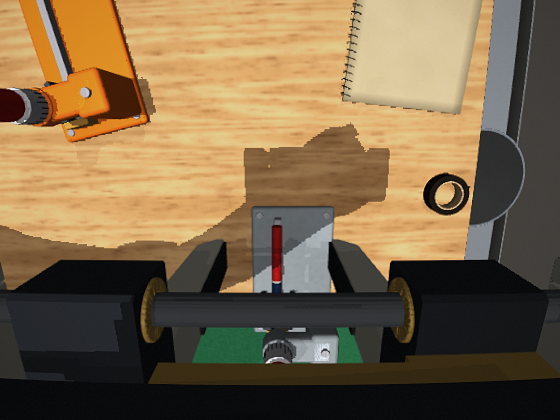

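The magnet lies straight on the rail, with its outer end at about (276,225) and only a short piece of rail beyond it. I'll check that in numbers and plan the cap approach.

```bash
cat >> h.py <<'E'
O=np.array([.5283,-.1142]);a=np.radians(-1.38);gx=np.array([np.cos(a),np.sin(a)]);gy=np.array([-gx[1],gx[0]])
E
python3 - <<'E'
from h import *
c=cam("wrist"); im=r.capture("wrist");hsv=cv2.cvtColor(im,cv2.COLOR_RGB2HSV).astype(int);H,S,V=hsv[...,0],hsv[...,1],hsv[...,2]
p=big(((H<6)|(H>170))&(S>120)&(V>50),(262,205,292,290)); ctr,ang,sz,b=long(c,p,.0325);print(p.min(0),p.max(0),ang,sz)
for q in b: d=q-O;print(d@gx,d@gy)
o=r.observe();print(o["ee_pos"],o["joint_pos"],o["moment"])
E
```

```text
[270. 226.] [279. 280.] 88.71159 [np.float32(0.011683438), np.float32(0.07518884)]
-0.007524577758330382 0.061637622248882536
0.00415884488193037 0.06165630202516968
0.0040386496366064326 0.1368450393442821
-0.007644773003654319 0.13682635956799497
[0.5344 0.0776 0.2679] [ 13.2928  22.5824 -37.3752 112.08    17.6571  50.643  -34.5887] [-0.0316 -0.0479 -0.0182]
```

```bash
python3 -m inch '{"translation":[[0,0,0],[0,0,0],[0,0,0],[0,0,0],[0,0,0]],"angular":[[0,0,-8],[0,0,-16],[0,0,-24],[0,0,-32],[0,0,-40]]}' 0.4 | head -3
python3 -c "
from h import *
print(r.observe()['joint_pos'])"
```

```text
clock: 15.95
ee_pos: [0.5325, 0.0765, 0.2633]
tool_rot: [[-0.629, 0.777, -0.001], [0.777, 0.629, -0.0], [0.001, -0.001, -1.0]]
[ 20.2697  25.461  -47.8736 111.9641  23.5654  52.8153  -0.5005]
```

```bash
python3 -m inch '{"translation":[[-0.03,-0.026,0],[-0.06,-0.052,0],[-0.09,-0.077,0],[-0.12,-0.102,0],[-0.146,-0.124,0]],"angular":[[0,0,0],[0,0,0],[0,0,0],[0,0,0],[0,0,0]]}' | head -3
python3 -m inch '{"translation":[[0,0,0],[0,0,0],[0,0,0],[0,0,0],[0,0,0]],"angular":[[0,0,-8],[0,0,-16],[0,0,-24],[0,0,-32],[0,0,-40]]}' | head -2
python3 -m inch '{"translation":[[0,0,0],[0,0,0],[0,0,0],[0,0,0],[0,0,0]],"angular":[[0,0,-8],[0,0,-16],[0,0,-24],[0,0,-32],[0,0,-40]]}' | head -2
python3 -m inch '{"translation":[[0,0,0],[0,0,0],[0,0,0],[0,0,0],[0,0,0]],"angular":[[0,0,-8],[0,0,-16],[0,0,-24],[0,0,-32],[0,0,-40]]}' | head -3
python3 -c "
from h import *
print(r.observe()['joint_pos'])"
```

```text
clock: 16.45
ee_pos: [0.5265, -0.1169, 0.2632]
tool_rot: [[-0.624, 0.782, -0.001], [0.782, 0.624, 0.0], [0.001, -0.001, -1.0]]
clock: 16.95
ee_pos: [0.5268, -0.1149, 0.2633]
clock: 17.45
ee_pos: [0.5268, -0.1149, 0.2633]
clock: 17.95
ee_pos: [0.5269, -0.1149, 0.2632]
tool_rot: [[-0.359, -0.933, -0.001], [-0.933, 0.359, 0.0], [0.0, 0.001, -1.0]]
[ 53.4791  35.7479 -72.4551 111.1974  38.7315  62.8086 123.5616]
```

```bash
python3 -m inch '{"translation":[[-0.0012,-0.001,0.02],[-0.0012,-0.001,0.05],[-0.0012,-0.001,0.08],[-0.0012,-0.001,0.09],[-0.0012,-0.001,0.09]],"angular":[[0,0,0],[0,0,0],[0,0,0],[0,0,0],[0,0,0]]}' 0.3 | sed -n '2p;4,6p'
python3 - <<'E'
from h import *
ims=[cv2.resize(r.capture("scene")[140:260,230:350][:,:,::-1],(400,400),interpolation=cv2.INTER_CUBIC),cv2.resize(r.capture("wrist")[:,:,::-1],(400,300))]
cv2.imwrite("pics/s6.png",np.hstack([ims[0],np.vstack([ims[1],np.zeros((100,400,3),np.uint8)])]));print(r.observe()["moment"],r.observe()["wrist_force"])
E
```

```text
ee_pos: [0.5279, -0.1141, 0.1726]
wrist_force: [-0.6, 0.6, 0.1]
grip_width: 0.0651
finger_force: 0.0
[ 0.1327 -0.1113 -0.01  ] [-0.6368 -0.0819 -0.0975]
```

View pics/s6.png

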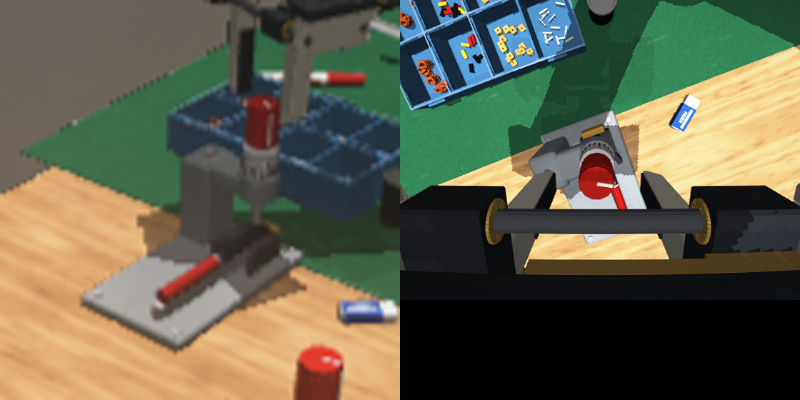

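The scene crop shows the magnet lying in the gauge. The wrist view shows the cap centred between the fingers, at about (598,180) in the composite. Next I'll lower and grip the cap.

```bash
python3 -m inch '{"translation":[[0,0,0.015],[0,0,0.03],[0,0,0.03],[0,0,0.03],[0,0,0.03]],"angular":[[0,0,0],[0,0,0],[0,0,0],[0,0,0],[0,0,0]]}' 1 25| sed -n '2p;4,6p'
python3 -m inch '{"translation":[[0,0,0],[0,0,0],[0,0,0],[0,0,0],[0,0,0]],"angular":[[0,0,0],[0,0,0],[0,0,0],[0,0,0],[0,0,0]]}' | sed -n '2p;4,6p'
python3 -c "
from h import *
o=r.observe();print(o['moment'],o['tool_rot'][:2,:2],o['joint_pos'])"
```

```text
ee_pos: [0.529, -0.1142, 0.1439]
wrist_force: [0.5, -0.9, -0.5]
grip_width: 0.0298
finger_force: 0.3
ee_pos: [0.5295, -0.1144, 0.144]
wrist_force: [4.6, -2.3, 0.3]
grip_width: 0.0276
finger_force: 25.0
[-0.1914 -1.1146  0.0019] [[-0.3649 -0.9311]
 [-0.9311  0.3649]] [ 46.9905  42.8484 -63.6433 117.8259  50.283   52.4133 113.4101]
```

```bash
M='from cell import r;o=r.observe();print("Mz",o["moment"].round(3)[2],"F",o["wrist_force"].round(1),"j7",o["joint_pos"][6].round(1), "yaw",__import__("numpy").degrees(__import__("numpy").arctan2(*o["tool_rot"][[1,0],0])).round(1))'
echo "$M" > m.py
python3 -m inch '{"translation":[[0,-0.0012,0],[0,-0.0012,0],[0,-0.0012,0]],"angular":[[0,0,0],[0,0,0],[0,0,0]]}' >/dev/null; python3 m.py
python3 -m inch '{"translation":[[0,0,0],[0,0,0],[0,0,0],[0,0,0],[0,0,0]],"angular":[[0,0,3],[0,0,8],[0,0,13],[0,0,18],[0,0,23]]}' >/dev/null;python3 m.py
python3 -m inch '{"translation":[[0,0,0],[0,0,0],[0,0,0],[0,0,0],[0,0,0]],"angular":[[0,0,5],[0,0,10],[0,0,15],[0,0,20],[0,0,25]]}' |sed -n '2p;5,6p';python3 m.py
```

```text
Mz -0.028 F [-0.1  0.1  5.6] j7 113.5 yaw -111.4
Mz 0.082 F [0.8 0.9 4.8] j7 93.9 yaw -134.6
ee_pos: [0.5297, -0.1142, 0.144]
grip_width: 0.0276
finger_force: 25.0
Mz 0.041 F [0.1 1.5 4.7] j7 73.2 yaw -159.6
```

```bash
python3 -m inch '{"translation":[[0,0,0],[0,0,0],[0,0,0],[0,0,0],[0,0,0]],"angular":[[0,0,4],[0,0,8],[0,0,12],[0,0,16],[0,0,20]]}' >/dev/null;python3 m.py
python3 -m inch '{"translation":[[0,0,0],[0,0,0],[0,0,0]],"angular":[[0,0,4],[0,0,8],[0,0,12]]}' >/dev/null;python3 m.py
python3 -m inch '{"translation":[[0,0,0],[0,0,0],[0,0,0]],"angular":[[0,0,4],[0,0,8],[0,0,12]]}' >/dev/null;python3 m.py
python3 -m inch '{"translation":[[0,0,0],[0,0,0],[0,0,0]],"angular":[[0,0,4],[0,0,8],[0,0,12]]}' >/dev/null;python3 m.py
```

```text
Mz 0.078 F [0.3 1.3 4.5] j7 56.9 yaw -179.5
Mz 0.113 F [0.8 1.7 4.7] j7 47.3 yaw 168.5
Mz 0.082 F [0.1 2.1 4.8] j7 37.8 yaw 156.5
Mz 0.021 F [0.8 1.7 4.2] j7 28.3 yaw 144.5
```

```bash
python3 -m inch '{"translation":[[0,0,0],[0,0,0],[0,0,0]],"angular":[[0,0,4],[0,0,8],[0,0,12]]}' >/dev/null;python3 m.py
python3 -m inch '{"translation":[[0,0,0],[0,0,0],[0,0,0]],"angular":[[0,0,4],[0,0,8],[0,0,12]]}' >/dev/null;python3 m.py
python3 -m inch '{"translation":[[0,0,0],[0,0,0],[0,0,0]],"angular":[[0,0,4],[0,0,8],[0,0,12]]}' >/dev/null;python3 m.py
```

```text
Mz 0.085 F [1.7 1.2 4.3] j7 18.9 yaw 132.5
Mz 0.056 F [1.6 1.2 3.9] j7 9.6 yaw 120.5
Mz 0.056 F [0.3 1.7 4.3] j7 0.4 yaw 108.5
```

```bash
python3 -c "
from h import *
o=r.observe();print(o['joint_pos'],o['ee_pos'])"
```

```text
[ 25.1121  30.8115 -26.9066 118.9955  23.5794  35.2966   0.4278] [ 0.53   -0.1141  0.144 ]
```

```bash
python3 -m inch '{"translation":[[0,0,0],[0,0,0],[0,0,0]],"angular":[[0,0,4],[0,0,8],[0,0,12]]}' >/dev/null;python3 m.py
python3 -m inch '{"translation":[[0,0,0],[0,0,0],[0,0,0]],"angular":[[0,0,4],[0,0,8],[0,0,12]]}' >/dev/null;python3 m.py
python3 -m inch '{"translation":[[0,0,0],[0,0,0],[0,0,0]],"angular":[[0,0,4],[0,0,8],[0,0,12]]}' >/dev/null;python3 m.py
```

```text
Mz 0.088 F [0.7 1.2 3.8] j7 -8.7 yaw 96.5
Mz 0.107 F [2.3 2.  2.7] j7 -17.7 yaw 84.5
Mz 0.182 F [0.9 1.5 3.2] j7 -26.7 yaw 72.5
```

```bash
python3 -m inch '{"translation":[[0,0,0],[0,0,0]],"angular":[[0,0,4],[0,0,8]]}' >/dev/null;python3 m.py
python3 -m inch '{"translation":[[0,0,0],[0,0,0]],"angular":[[0,0,4],[0,0,8]]}' >/dev/null;python3 m.py
python3 -m inch '{"translation":[[0,0,0],[0,0,0]],"angular":[[0,0,4],[0,0,8]]}' >/dev/null;python3 m.py
```

```text
Mz 0.094 F [1.3 1.5 4.1] j7 -32.7 yaw 64.5
Mz 0.148 F [1.1 1.4 3.2] j7 -38.6 yaw 56.5
Mz 0.181 F [1.3 0.8 3.3] j7 -44.4 yaw 48.5
```

Torque has stepped up from about 0.07 to about 0.16 Nm, so the clutch began slipping somewhere between yaw 96 and 65. Another 32° puts the total slip at roughly 0.85–1.4 rad.

```bash
python3 -m inch '{"translation":[[0,0,0],[0,0,0]],"angular":[[0,0,4],[0,0,8]]}' >/dev/null;python3 m.py
python3 -m inch '{"translation":[[0,0,0],[0,0,0]],"angular":[[0,0,4],[0,0,8]]}' >/dev/null;python3 m.py
python3 -m inch '{"translation":[[0,0,0],[0,0,0]],"angular":[[0,0,4],[0,0,8]]}' >/dev/null;python3 m.py
python3 -m inch '{"translation":[[0,0,0],[0,0,0]],"angular":[[0,0,4],[0,0,8]]}' >/dev/null;python3 m.py
python3 -m inch '{"translation":[[0,0,0],[0,0,0],[0,0,0]],"angular":[[0,0,0],[0,0,0],[0,0,0]]}' ;python3 m.py
```

```text
Mz 0.155 F [1.7 0.8 3.1] j7 -50.3 yaw 40.5
Mz 0.188 F [1.4 0.1 2.9] j7 -56.1 yaw 32.5
Mz 0.158 F [1.6 0.2 3.3] j7 -61.9 yaw 24.5
Mz 0.179 F [ 2.2 -0.1  3.5] j7 -67.7 yaw 16.5
clock: 25.75
ee_pos: [0.5302, -0.1145, 0.1439]
tool_rot: [[0.958, 0.288, 0.001], [0.288, -0.958, 0.0], [0.001, -0.0, -1.0]]
wrist_force: [1.3, 0.9, 5.5]
grip_width: 0.0275
finger_force: 25.0
Mz 0.05 F [1.3 0.9 5.5] j7 -67.5 yaw 16.7
```

```bash
python3 -m inch '{"translation":[[0,0,0],[0,0,0],[0,0,0],[0,0,0],[0,0,0]],"angular":[[0,0,0],[0,0,0],[0,0,0],[0,0,0],[0,0,0]]}' 0.3 |tail -2
python3 -m inch '{"translation":[[0,0,-0.01],[0,0,-0.04],[0,0,-0.08],[0,0,-0.12],[0,0,-0.15]],"angular":[[0,0,0],[0,0,0],[0,0,0],[0,0,0],[0,0,0]]}' 0.2
python3 -m inch '{"translation":[[0,-0.03,0],[0,-0.07,0],[0,-0.11,0],[0,-0.11,0],[0,-0.11,0]],"angular":[[0,0,0],[0,0,0],[0,0,0],[0,0,0],[0,0,0]]}'
python3 - <<'E'
from h import *
f=lambda n,a,b,x,y:cv2.resize(r.capture(n)[a:b,x:y][:,:,::-1],(400,400),interpolation=cv2.INTER_CUBIC)
cv2.imwrite("pics/s7.png",np.hstack([f("scene",140,260,230,350),cv2.resize(r.capture("wrist")[:,:,::-1],(400,400))]))
E
```

```text
grip_width: 0.0623
finger_force: 0.0
clock: 26.75
ee_pos: [0.5301, -0.1149, 0.2969]
tool_rot: [[0.958, 0.286, 0.002], [0.286, -0.958, -0.0], [0.002, 0.001, -1.0]]
wrist_force: [0.4, -0.6, -1.0]
grip_width: 0.0745
finger_force: 0.0
clock: 27.25
ee_pos: [0.4984, -0.0089, 0.2945]
tool_rot: [[0.958, 0.288, 0.001], [0.288, -0.958, -0.0], [0.001, 0.0, -1.0]]
wrist_force: [0.7, -0.4, -0.2]
grip_width: 0.0744
finger_force: 0.0
```

View pics/s7.png

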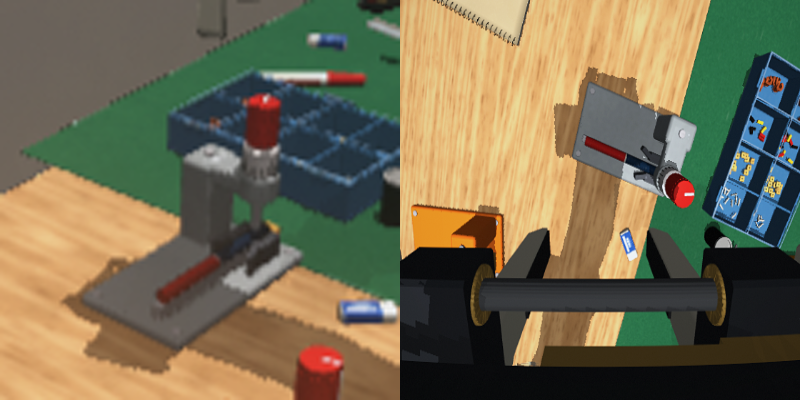

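The spindle is down on the magnet, which lies straight and home. The cap's white line turned as far as the gripper did, and nothing around it was moved. Time to hand in.

```bash
python3 -c "
from cell import r
print(r.hand_in())"
```

```text
the job is handed in; nothing more can be done
None
```

I handed the job in at about 27 s, with no verdict returned: the magnet is home against the brass stop (about 6 N push), the spindle is down on it, and the arm is clear of everything. The cap's slip is my estimate from noisy torque readings, about 1.05 to 1.4 rad and at worst about 0.76, against the allowed 0.7 to 1.7.

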